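# Walk the coffee filling block round to its stop rail

### The arm

A 6-joint arm with a two-finger parallel gripper is mounted at the origin on the work surface. World frame = base frame: x ahead of the robot, y to its left, z up, the work surface at z = 0. Lengths are in mm, angles in rad, forces in N, time in s.
With the tool pointing down it reaches from about 350 to 875 mm from the base axis. Payload 4.2 kg.
Tool frame: the origin (TCP) lies between the finger pads; the fingertips stand 17 mm ahead of it and the grasp point (between the pads) lies 2 mm behind it (nose_length is the distance from the TCP to the fingertips, in mm); z points along the fingers, y is the direction in which the jaws open and shut (so a half turn about z gives the same grasp; the last joint's range is limited). The gripper opens to 85 mm and grips with 20 to 120 N. Pads are 22 mm wide; open, the fingers measure 114 mm over their backs; the gripper's body (76 mm by 85 mm) begins 54 mm behind the grasp point. The pads swing forward as they close: fully open they stand 13 mm farther back than shut.
Start: joints at [1.455, 0.385, 0.008, 0, -1.194, -0.259], TCP at [228.771, 581.604, 248.312] pointing down, gripper open.
Joint ranges: [-3.14, 3.14], [-1.21, 2.06], [-1.07, 1.41], [-3.16, 2.05], [-2.99, -0.16], [-3.1, 3.1]. Speed limits (rad/s): [2.79, 2.79, 3.14, 3.14, 3.14, 3.14].

### API

Orientations are given as a unit quaternion [x, y, z, w].
In Python, from bench import * gives the robot as it stands.
- The arm moves only by the tool jog_arm, never from a script. Its argument "increments" is a list of rows, each a list of 4 numbers: the shift along the tool's x, y, z in m, then the turn about the tool's z in degrees. A call has 1 to 10 rows; each row is the pose to reach, as a shift and turn from the pose measured when the call began, along the tool's axes at that moment; what a row does not reach only later rows make up. A row lasts 1/8 s, in which the tool goes at most 62.5 mm and 10.7 degrees, less where a joint would pass 70% of its speed; a pose out of reach is approached as far as the arm can. A call with a gripper value outside its range is refused whole. "hand" is the gripper's target within -1 to 1 (fully open at 1, half-way at 0, shut at -1), set as the call begins (left out, the last holds). The fingers move at their own pace and stop on an object; the grip force is fixed at half the most. Time passes only in rows, so rows that repeat a pose let the fingers close. It gives the time, the measured TCP pose, the force and the opening at its end, in the units of the state.
- read_state(): the state, without advancing time (a new reading comes with each control period).
- get_image(name): name is "scene" or "top"; returns the picture (420x560x3 uint8, red, green, blue); there is no depth.
- calibration(name): a dict with "fx", "fy", "cx", "cy" (pixels), "position" and "rotation" of the camera in the world. Camera axes: x right, y up, looking along -z (the intrinsics and any distortion apply to the point x, -y, -z); pixel columns grow to the right and rows downward; lengths in mm; the calibration is good to about 2 mm. A picture is of the moment at which its call begins. calibration takes no time and is no camera call.
- job_done(): hands the job in, once; it reports no verdict.
The state is a dict: "clock": time; "joints": joint angles; "joint_vel": joint speeds; "joint_efforts": joint torques, N m; "position": TCP position; "ee_rot": TCP orientation; "contact_force": force on the tool from outside, world axes, zero at the start; "wrist_torque": the same for the moment, N m; "gripper_width": finger opening in mm.
Only numpy, scipy, OpenCV 4.12 (cv2) and the standard library are available. Lean on these libraries where they do the work, as an engineer would, in place of code of your own. Each camera call takes 0.05 s, during which the arm holds its last target.

### The job

The heavy stone filling block stands askew. Pushing with the fingertips, walk it round by its corners, out in the open, until its cork-clad side faces the low steel stop rail squarely, and only then push it home so that its cork side lies flat against the rail with its whole length on the rail. Do not lift or tip the block, do not let it touch the rail while it is still badly askew, and leave the coffee pot, sugar dispenser and spoon rest where they stand; finish with the fingers clear.

Things in the scene. Friction and masses are not known exactly. Their poses are not given: they have to be found in the camera images.
- block: Grey cast-stone block, 0.7 to 1 kg, 92 mm along its x, 130 mm along y, 36 mm high, loose on the worktop; it slides under a low push of 3 to 12 N and stops when the push stops. Too wide to grip. Origin: centre of underside. +x points out of the cork-clad long side. A flat brass and dark disc is inlaid on top. Starts turned 45 to 92 degrees counter-clockwise (from above) from facing the rail.
- cork_face (a point): Centre of the block's cork-clad side (brown, 130 mm long, 36 mm high; from above an 18 mm brown band), 46 mm along the block's +x from its origin and 18 mm above the worktop; axes as the block's.
- rail: Low dark steel stop rail fixed to the worktop beyond the block: 20 mm thick along its x, 220 mm long along its y, 30 mm high. Origin: centre of its underside; its +x points away from the robot, square to the rail. Its place and yaw (up to about 15 degrees) vary.
- rail_face (a point): Middle of the rail's face that looks towards the robot and block, 10 mm along the rail's -x from its origin, 18 mm above the worktop; axes as the rail's (x into the rail, y along it). With the block home, cork_face lies on this face and the block's +x points the same way as this x.
- moka: Bystander: round aluminium stove-top coffee pot, about 94 mm across and 175 mm high with a black handle on its +y side (reaching 91 mm from its axis) and a short spout opposite, standing loose on a cork mat 150 mm across and 4 mm thick, to the robot's left of the work. Origin: centre of its underside.
- sugar: Bystander: plastic sugar dispenser with orange flip-top, 72 mm across, 139 mm high, standing loose to the robot's right of the work. Origin: centre of its underside.
- spoonrest: Bystander: blue ceramic spoon rest, a dish 92 mm across and 16 mm high with a flat tongue reaching 100 mm from its centre along its -x, loose, right of and nearer the robot than the sugar. Origin: centre of the dish's underside.
Not all that is in view belongs to the job. Several things look just like the block: the one meant starts farthest to the robot's right.

How it is judged (in metres and radians):
On the way:
1. the block has been turned until its cork side faces the rail to within 10 degrees, still clear of the rail (middle of the cork side more than 12 mm from it) (angle between the x axis of block and the x axis of rail_face, either way round below 0.175 rad and x of cork_face in the frame of rail_face below -0.012 m), for 0.1 s.
At the end, for the whole second after the job is handed in: The middle of the block's cork side is within 6 mm of the rail's face, the block is square to the rail within 0.06 rad (3.4 degrees), its cork side is no more than 47 mm off the rail's middle (so it does not overhang the rail's end by more than 2 mm), and it lies flat and at rest on the worktop (angle between the x axis of block and the x axis of rail_face, either way round below 0.06 rad and x of cork_face in the frame of rail_face between -0.006 and 0.004 m and y of cork_face in the frame of rail_face between -0.047 and 0.047 m and height (world z) of block below 0.005 m and angle between block's own z axis and vertical below 0.05 rad and linear speed of block below 0.01 m/s and angular speed of block below 0.05 rad/s); the robot touches nothing.
It fails at once if the block was lifted or tipped (underside more than 8 mm up, or tilted more than 7 degrees) (height (world z) of block above 0.008 m or angle between block's own z axis and vertical above 0.12 rad).
It fails at once if the block touched the rail while more than 15 degrees askew (angle between the x axis of block and the x axis of rail_face, either way round above 0.262 rad and contact force between block and rail above 1 N).
It fails at once if the coffee pot was moved more than 15 mm or tipped (distance of moka from where it was at the start of the episode above 0.015 m or angle between moka's own z axis and vertical above 0.3 rad).
It fails at once if the sugar dispenser was moved more than 15 mm or tipped (distance of sugar from where it was at the start of the episode above 0.015 m or angle between sugar's own z axis and vertical above 0.3 rad).
It fails at once if the spoon rest was moved more than 15 mm or tipped (distance of spoonrest from where it was at the start of the episode above 0.015 m or angle between spoonrest's own z axis and vertical above 0.3 rad).
It also fails if it takes over 61 s, if anything falls off the work surface, if the arm or the gripper's body presses on something with over 40 N, if the wrist force passes 120 N, or if a joint passes its speed limit or range.

## Working session

There is one attempt and no reset: what is moved stays moved. The work goes in short steps, Python scripts to look and compute and a tool call to move; the robot and the scene stay as the last step left them, time stands still between calls to the robot, and variables do not carry over. Pictures are saved under pics/ and viewed, and the job is handed in when it is done.

Besides the shell and the picture viewer there is one more tool, called after "Emit:" as name(argument=value, ...) on one line, values as JSON. jog_arm: Moves the arm, as the interface text tells. Its arguments: {"type":"object","properties":{"increments":{"type":"array"},"hand":{"type":"number"}},"required":["increments"]}

```bash
mkdir -p pics; ls; python3 - <<'E'
from bench import *
import cv2
for n in ("scene","top"):
    im=get_image(n); cv2.imwrite(f"pics/{n}0.png",im[:,:,::-1]); print(n,calibration(n))
print(read_state())
E
```

```text
pics
scene {'fx': 502.3414126047906, 'fy': 502.3414126047906, 'cx': 280.8130898451283, 'cy': 211.69545512186735, 'position': array([1222.79388867, -381.31663869,  917.44122769]), 'rotation': array([0.30386974, 0.1540484 , 0.44158206, 0.83002262])}
top {'fx': 486.15607464918605, 'fy': 486.15607464918605, 'cx': 276.35616818222064, 'cy': 213.5042453090241, 'position': array([ 488.64283192,   52.6609297 , 1312.31051263]), 'rotation': array([ 0.02294254, -0.04342619, -0.70087459,  0.71159161])}
{'clock': 0.1, 'joints': array([ 1.45456606e+00,  3.85492008e-01,  6.73370696e-03, -4.45854758e-04,
       -1.19397256e+00, -2.58609013e-01]), 'joint_vel': array([ 0.00067631, -0.00114172,  0.00243079,  0.00111595,  0.00055226,
       -0.00036074]), 'joint_efforts': array([-3.60759541e-04, -3.93317521e+01,  1.88929993e+01,  4.19795975e+00,
       -2.57248859e-03,  5.17559116e-06]), 'position': array([228.62189912, 581.15440587, 247.31059493]), 'ee_rot': array([ 9.82472484e-01, -1.86405041e-01, -1.37880963e-04,  9.79557448e-04]), 'contact_force': array([ 0.01868458, -0.28257755,  0.39493448]), 'wrist_torque': array([-0.00719478,  0.03239148,  0.01181857]), 'gripper_width': 85.5747091687849}
```

View pics/top0.png

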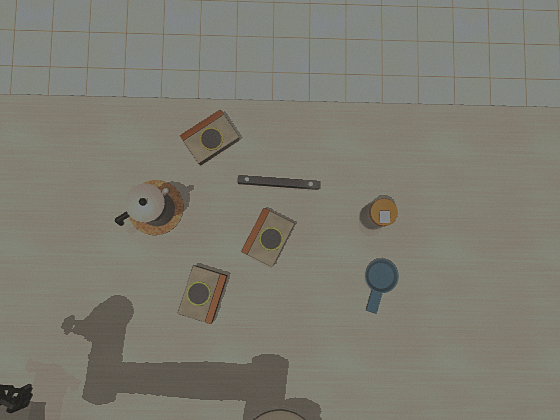

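View pics/scene0.png

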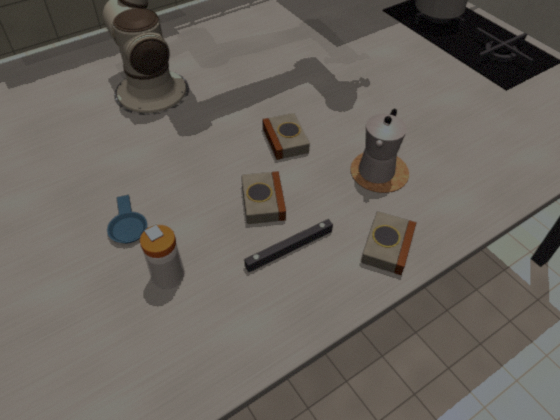

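```bash
cat > h.py <<'E'
from bench import *
import cv2, numpy as np
from scipy.spatial.transform import Rotation as R
def pix2w(n,uv,z):
    c=calibration(n); Rm=R.from_quat(c['rotation']).as_matrix()
    uv=np.atleast_2d(uv).astype(float)
    d=np.c_[(uv[:,0]-c['cx'])/c['fx'],-(uv[:,1]-c['cy'])/c['fy'],-np.ones(len(uv))]@Rm.T
    p=c['position']; t=(z-p[2])/d[:,2]
    return p+d*t[:,None]
def w2pix(n,P):
    c=calibration(n); Rm=R.from_quat(c['rotation']).as_matrix()
    q=(np.atleast_2d(P)-c['position'])@Rm
    return np.c_[c['cx']+c['fx']*q[:,0]/-q[:,2], c['cy']-c['fy']*q[:,1]/-q[:,2]]
E
python3 - <<'E'
from h import *
im=cv2.imread("pics/top0.png")
print(calibration('top').keys())
c=im[40:240,200:460]
cv2.imwrite("pics/top0c.png",cv2.resize(c,(780,600),interpolation=cv2.INTER_CUBIC))
E
```

```text
dict_keys(['fx', 'fy', 'cx', 'cy', 'position', 'rotation'])
```

View crop.

The top view shows three lookalike blocks. The one farthest right is at about pixel (269,238) with its cork on the upper-left side. The rail runs from (238,180) to (320,185).

View pics/top0c.png

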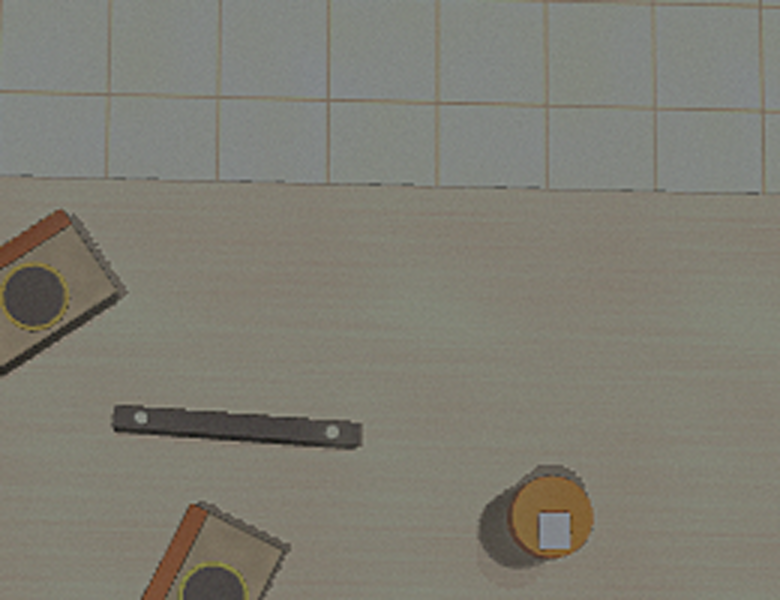

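```bash
python3 - <<'E'
from h import *
im=cv2.imread("pics/top0.png")
c=im[165:275,225:335]
cv2.imwrite("pics/top0d.png",cv2.resize(c,(600,600),interpolation=cv2.INTER_CUBIC))
E
```

```text
(no output)
```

View pics/top0d.png

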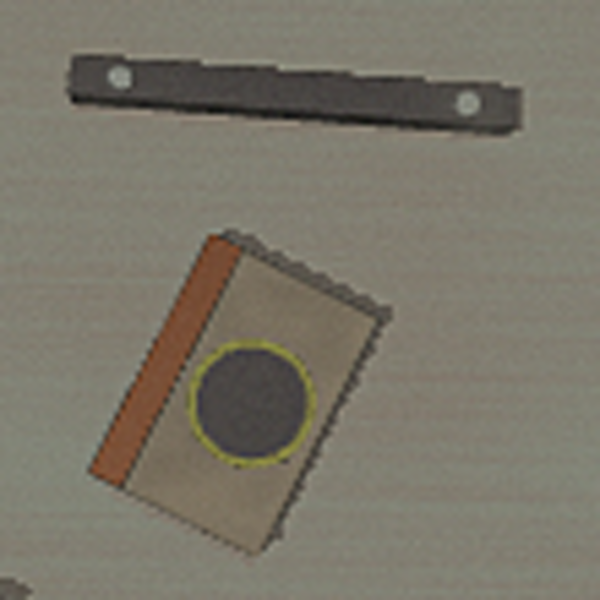

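```bash
cat >> h.py <<'E'
def crop2pix(pts,x0,y0,s): return np.array(pts,float)/s+[x0-.5+.5/s,y0-.5+.5/s]
def fitblock(pix,n='top',hz=36):
    # pix order: cork corners A (front,+y local? any order) -> least squares pose
    from scipy.optimize import least_squares
    W=pix2w(n,pix,hz)[:,:2]
    L=np.array([[46,-65],[-46,-65],[-46,65],[46,65]])
    def f(p):
        c,s=np.cos(p[2]),np.sin(p[2]); return ((L@np.array([[c,s],[-s,c]])+p[:2])-W).ravel()
    m=W.mean(0); d=(W[0]+W[3])/2-m
    r=least_squares(f,[*m,np.arctan2(d[1],d[0])])
    return r.x,np.sqrt(np.mean(r.fun**2)),W
E
python3 - <<'E'
from h import *
s=600/110
# local: cork -y corner, back -y, back +y, cork +y
B=crop2pix([(212,234),(387,315),(258,553),(90,472)],225,165,s)
x,e,W=fitblock(B); print(x,np.degrees(x[2]),e);print(W)
S=pix2w('top',crop2pix([(120,77),(468,103)],225,165,s),30);print(S)
d=S[0]-S[1]; print('rail yaw',np.degrees(np.arctan2(d[1],d[0]))-90, S.mean(0),np.linalg.norm(d))
C=pix2w('top',crop2pix([(70,57),(522,88),(520,128),(70,98)],225,165,s),30);print(C,C.mean(0))
for nm,p,z in(('sugar',(384,213),139),('moka',(143,202),175),('spoon',(381,275),16),('spoontail',(372,312),10),('disc',crop2pix([(252,404)],225,165,s)[0],36)):print(nm,pix2w('top',p,z))
print(w2pix('scene',S))
E
```

```text
[547.84104812  37.45090499   1.1154945 ] 63.91312667713727 1.4107891713037475
[[624.52179201  50.73505158]
 [586.58738854 -34.45587049]
 [471.37374596  26.23036369]
 [508.88126596 107.29407516]]
[[701.48096934  96.88221423  30.        ]
 [691.79359309 -73.54642877  30.        ]]
rail yaw -3.2532627675171852 [696.63728122  11.66789273  30.        ] 170.7037422301232
[[ 710.89945381  121.4558359    30.        ]
 [ 699.71360932 -100.03429872   30.        ]
 [ 679.89718802  -99.15708777   30.        ]
 [ 690.67133348  121.02566901   30.        ]] [695.29539615  10.8225296   30.        ]
sugar [[ 605.01819805 -243.48600272  139.        ]]
moka [[617.85969033 332.50837617 175.        ]]
spoon [[ 451.08191826 -265.30716345   16.        ]]
spoontail [[ 353.00964016 -242.07356562   10.        ]]
disc [[542.60975223  30.16122053  36.        ]]
[[321.16278662 225.75930061]
 [254.82934905 257.54961515]]
```

```bash
cat >> h.py <<'E'
def rows(wps):
    s=read_state(); Rm=R.from_quat(s['ee_rot']).as_matrix(); p=s['position']
    y0=np.degrees(np.arctan2(Rm[1,0],Rm[0,0]))
    print('now',p.round(1),'yaw',round(y0,1),'tilt',round(np.degrees(np.arccos(-Rm[2,2])),2),'F',s['contact_force'].round(1),'w',s['gripper_width'].round(1),'t',s['clock'],'j',s['joints'].round(2))
    for x,y,z,yaw in wps:
        d=Rm.T@(np.array([x,y,z])-p)/1000
        t=-((yaw-y0+180)%360-180)
        print([*(float(v) for v in d.round(4)),float(round(t,1))])
def loc(b,pt):
    c,s=np.cos(b[2]),np.sin(b[2]); return np.array([b[0]+c*pt[0]-s*pt[1],b[1]+s*pt[0]+c*pt[1]])
E
python3 - <<'E'
from h import *
b=[547.8,37.5,np.radians(64)]
print(loc(b,(77,-50)))
x,y=loc(b,(77,-50))
rows([(x,y,250,-116),(x,y,100,-116),(x,y,26,-116)])
E
```

```text
[626.49428062  84.78858423]Traceback (most recent call last):
  File "<stdin>", line 5, in <module>
  File "h.py", line 28, in rows
    print('now',p.round(1),'yaw',round(y0,1),'tilt',round(np.degrees(np.arccos(-Rm[2,2])),2),'F',s['contact_force'].round(1),'w',s['gripper_width'].round(1),'t',s['clock'],'j',s['joints'].round(2))
                                                                                                                                 ^^^^^^^^^^^^^^^^^^^^^^^^
AttributeError: 'float' object has no attribute 'round'
```

```bash
sed -i "s/s\['gripper_width'\].round(1)/round(s['gripper_width'],1)/" h.py
python3 - <<'E'
from h import *
x,y=626.5,84.8
rows([(x,y,250,-116),(x,y,100,-116),(x,y,26,-116)])
E
```

```text
now [228.6 581.2 247.3] yaw -21.5 tilt 0.11 F [ 0.  -0.3  0.4] w 85.6 t 0.1 j [ 1.45  0.39  0.01 -0.   -1.19 -0.26]
[0.552, 0.3161, -0.002, 94.5]
[0.552, 0.3158, 0.148, 94.5]
[0.552, 0.3157, 0.222, 94.5]
```

Emit:
jog_arm(increments=[[0.055,0.032,0,9.5],[0.11,0.063,0,19],[0.165,0.095,0,28.5],[0.22,0.126,0,38],[0.275,0.158,0,47],[0.33,0.19,0,57],[0.386,0.221,0,66],[0.44,0.253,0,76],[0.495,0.285,0,85],[0.552,0.316,0,94.5]], hand=-1)

```text
clock: 1.35
position: [620.1, 91.9, 247.6]
ee_rot: [-0.528, 0.849, -0.0, -0.001]
contact_force: [-0.1, 0.7, 0.9]
gripper_width: 0.1
```

```bash
python3 - <<'E'
from h import *
x,y=626.5,84.8
rows([(x,y,150,-116),(x,y,100,-116),(x,y,26,-116)])
E
```

```text
now [620.1  91.9 247.6] yaw -116.3 tilt 0.13 F [-0.1  0.7  0.9] w 0.1 t 1.35 j [ 0.41  0.39  0.01  0.   -1.2  -0.86]
[0.0033, -0.0089, 0.0976, -0.3]
[0.0032, -0.0089, 0.1476, -0.3]
[0.003, -0.009, 0.2216, -0.3]
```

Emit:
jog_arm(increments=[[0.003,-0.009,0.05,0],[0.003,-0.009,0.1,0],[0.003,-0.009,0.15,0],[0.003,-0.009,0.19,0],[0.003,-0.009,0.21,0],[0.003,-0.009,0.221,0],[0.003,-0.009,0.221,0]])

```text
clock: 2.22
position: [626.3, 84.7, 26.0]
ee_rot: [-0.528, 0.849, -0.0, -0.002]
contact_force: [-0.2, -0.8, -0.0]
gripper_width: -0.3
```

```bash
python3 - <<'E'
from h import *
rows([])
for n in('top','scene'):
    im=get_image(n)[:,:,::-1]
    c=im[165:275,225:335] if n=='top' else im[140:290,200:350]
    cv2.imwrite(f"pics/{n}1.png",cv2.resize(c,(600,600),interpolation=cv2.INTER_CUBIC))
E
```

```text
now [626.3  84.7  26. ] yaw -116.3 tilt 0.2 F [-0.2 -0.8 -0. ] w -0.3 t 2.225 j [ 0.39  0.62 -0.21  0.   -0.74 -0.85]
```

View pics/scene1.png

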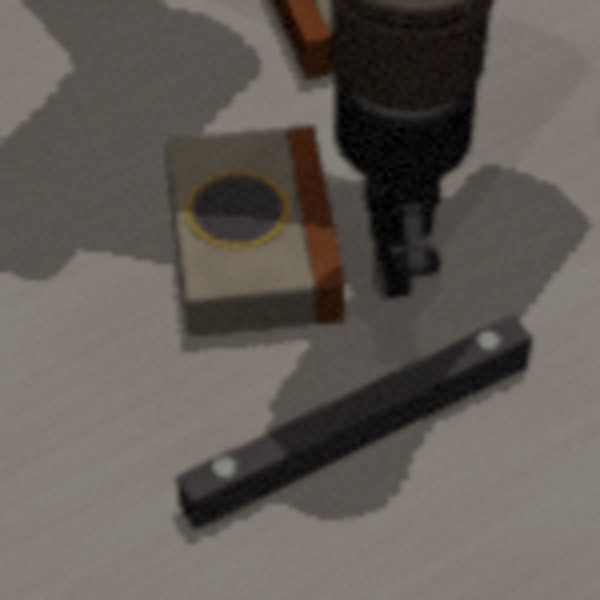

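View pics/top1.png

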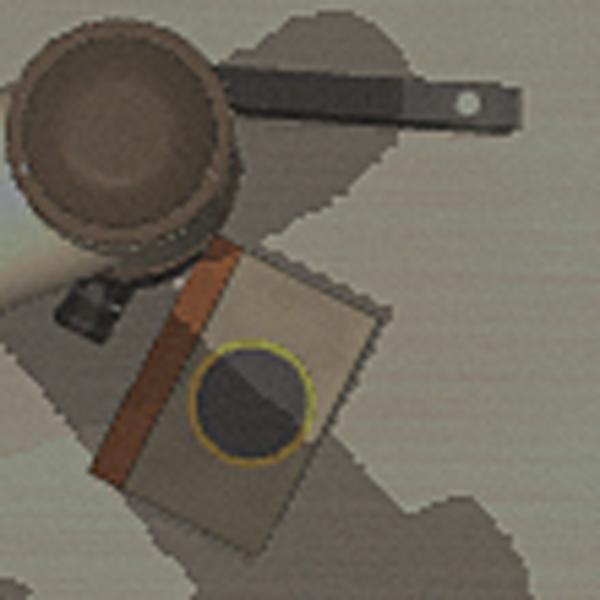

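The finger is beside the cork face at the rail-side end, and the block hasn't moved. I'll plan the arc push now.

```bash
cat >> h.py <<'E'
def arc(b,tcp,cor,angs,yawoff,z=26):
    "wps: tcp local point turned about cor (local) by angs degrees (world ccw +)"
    out=[]; C=loc(b,cor); T=loc(b,tcp)
    for a in angs:
        r=np.radians(a); M=np.array([[np.cos(r),-np.sin(r)],[np.sin(r),np.cos(r)]])
        q=C+M@(T-C); out.append((q[0],q[1],z,np.degrees(b[2])+yawoff+a))
    return out
E
python3 - <<'E'
from h import *
b=[547.8,37.5,np.radians(64)]
rows([(*loc(b,(x,-50)),26,-116) for x in(70,63,57)]+arc(b,(57,-50),(0,37),[-3,-6,-9,-12,-15,-18,-21],180))
E
```

```text
now [627.2  85.   27.6] yaw -116.3 tilt 0.09 F [0.6 0.1 1.1] w -0.0 t 2.325 j [ 0.39  0.62 -0.21  0.   -0.74 -0.85]
[0.0075, 0.0005, 0.0016, -0.3]
[0.0145, 0.0005, 0.0016, -0.3]
[0.0205, 0.0005, 0.0016, -0.3]
[0.0251, -0.0024, 0.0016, 2.7]
[0.0299, -0.0051, 0.0016, 5.7]
[0.0348, -0.0075, 0.0016, 8.7]
[0.0398, -0.0096, 0.0016, 11.7]
[0.0449, -0.0114, 0.0017, 14.7]
[0.0501, -0.013, 0.0017, 17.7]
[0.0554, -0.0144, 0.0017, 20.7]
```

Emit:
jog_arm(increments=[[0.0075,0,0.0016,0],[0.0145,0,0.0016,0],[0.0205,0,0.0016,0],[0.025,-0.0024,0.0016,3],[0.03,-0.005,0.0016,6],[0.035,-0.0075,0.0016,9],[0.04,-0.0096,0.0016,12],[0.045,-0.0115,0.0016,15],[0.05,-0.013,0.0016,18],[0.0555,-0.0145,0.0016,21]])

```text
clock: 3.58
position: [616.7, 29.1, 26.6]
ee_rot: [-0.364, 0.932, -0.001, 0.002]
contact_force: [1.4, 1.6, 0.2]
gripper_width: 0.4
```

```bash
python3 - <<'E'
from h import *
rows([])
im=get_image('top')[:,:,::-1]
cv2.imwrite(f"pics/top2.png",cv2.resize(im[165:275,225:335],(600,600),interpolation=cv2.INTER_CUBIC))
E
```

```text
now [616.7  29.1  26.6] yaw -137.4 tilt 0.2 F [1.4 1.6 0.2] w 0.4 t 3.575 j [ 0.31  0.6  -0.26  0.   -0.71 -1.14]
```

View pics/top2.png

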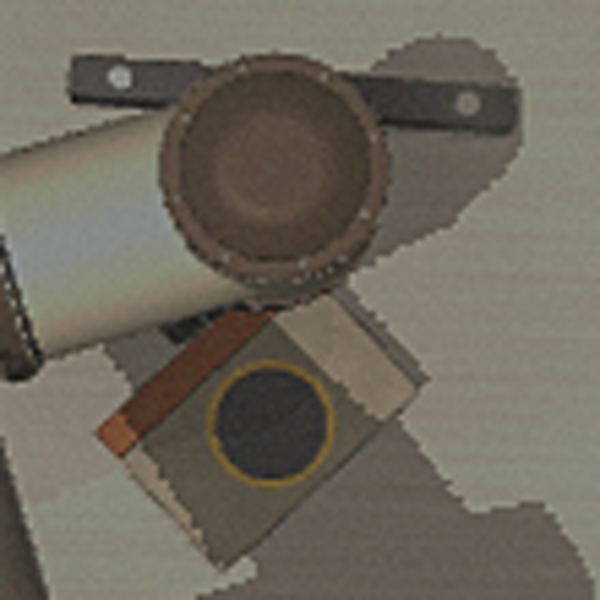

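The block has turned: corners at crop (98,433), (222,570) and (428,380).

```bash
cat >> h.py <<'E'
def fitpart(pts,idx,disc=None,n='top'):
    "pts pixels of corners idx (0 cork-y,1 back-y,2 back+y,3 cork+y) + disc centre at local (-9,0)"
    from scipy.optimize import least_squares
    L=np.array([[46,-65],[-46,-65],[-46,65],[46,65],[-9,0]])[list(idx)+([4] if disc is not None else [])]
    P=list(pts)+([disc] if disc is not None else [])
    W=pix2w(n,P,36)[:,:2]
    best=min((least_squares(lambda p:np.concatenate([loc(p,l)-w for l,w in zip(L,W)]),[*W.mean(0),a]) for a in(-2,0,1,2.5)),key=lambda r:r.cost)
    x=best.x; print('block',x[:2].round(1),'yaw',np.degrees(x[2]).round(1),'res',best.fun.round(1)); return x
E
python3 - <<'E'
from h import *
s=600/110
B=crop2pix([(222,570),(428,380),(98,433),(271,423)],225,165,s)
b=fitpart([B[1],B[0],B[2]],[1,2,3],B[3])
t=read_state()['position'][:2]-b[:2]; c,sn=np.cos(b[2]),np.sin(b[2]); print('tcp local',c*t[0]+sn*t[1],-sn*t[0]+c*t[1])
rows(arc(b,(57,-50),(0,37),[-1,-4,-7,-10,-13],180))
E
```

```text
block [541.1  26.3] yaw 44.3 res [-1.9  2.3 -0.3 -2.6  1.1  1.1  1.1 -0.8]
tcp local 55.381869557887114 -51.12038210680399
now [616.5  28.4  26.6] yaw -137.5 tilt 0.18 F [ 1.1  0.5 -1.2] w -0.0 t 3.625 j [ 0.31  0.6  -0.26  0.   -0.71 -1.14]
[-0.0001, 0.0001, 0.0006, -0.7]
[0.0045, -0.0028, 0.0006, 2.3]
[0.0092, -0.0055, 0.0006, 5.3]
[0.0141, -0.0079, 0.0006, 8.3]
[0.0191, -0.0101, 0.0006, 11.3]
```

Emit:
jog_arm(increments=[[0.0045,-0.0028,0.0006,2],[0.009,-0.0055,0.0006,5],[0.014,-0.008,0.0006,8],[0.019,-0.01,0.0006,11],[0.024,-0.012,0.0006,14],[0.015,-0.018,0.0006,14],[0.007,-0.022,0,14],[0.007,-0.022,-0.05,14],[0.007,-0.022,-0.1,14],[0.007,-0.022,-0.13,14]])

```text
clock: 4.88
position: [627.1, 7.8, 159.5]
ee_rot: [-0.247, 0.969, -0.001, 0.003]
contact_force: [-0.1, -0.9, -0.3]
gripper_width: -0.3
```

```bash
python3 - <<'E'
from h import *
rows([])
im=get_image('top')[:,:,::-1]
cv2.imwrite(f"pics/top3.png",cv2.resize(im[165:275,225:335],(600,600),interpolation=cv2.INTER_CUBIC))
E
```

```text
now [627.1   7.8 159.5] yaw -151.4 tilt 0.36 F [-0.1 -0.9 -0.3] w -0.3 t 4.875 j [ 0.27  0.46 -0.11  0.   -0.99 -1.34]
```

View pics/top3.png

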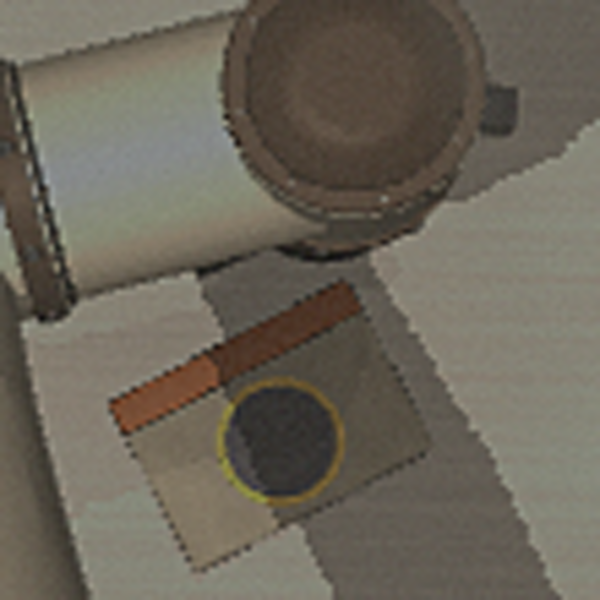

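```bash
python3 - <<'E'
from h import *
s=600/110
B=crop2pix([(347,282),(431,450),(197,571),(111,405),(281,441)],225,165,s)
b=fitpart(B[:4],[0,1,2,3],B[4]); np.save('b.npy',b)
p=loc(b,(-79,52)); yw=np.degrees(b[2])+180; print(p)
rows([(*p,159,yw),(*p,100,yw),(*p,26,yw)])
E
```

```text
block [532.1  20.4] yaw 28.1 res [ 1.  -0.3  0.4 -2.3 -1.5  0.8  0.9  1.5 -0.9  0.2]
[437.93361552  29.0590987 ]
now [629.    7.9 163.5] yaw -151.3 tilt 0.74 F [ 1.3 -0.7  2.6] w -0.4 t 4.925 j [ 0.27  0.45 -0.11  0.   -1.   -1.34]
[0.1575, 0.1102, 0.002, 0.5]
[0.1582, 0.1105, 0.061, 0.5]
[0.159, 0.111, 0.135, 0.5]
```

Emit:
jog_arm(increments=[[0.053,0.037,0.002,0],[0.105,0.074,0.002,0],[0.158,0.111,0.002,0],[0.158,0.111,0.04,0],[0.158,0.111,0.08,0],[0.159,0.111,0.11,0],[0.159,0.111,0.13,0],[0.159,0.111,0.133,0],[0.159,0.111,0.133,0]])

```text
clock: 6.05
position: [438.4, 29.3, 28.2]
ee_rot: [-0.248, 0.969, -0.002, 0.006]
contact_force: [-0.0, -0.5, 0.5]
gripper_width: 0.4
```

```bash
python3 - <<'E'
from h import *
b=np.load('b.npy'); yw=np.degrees(b[2])+180
rows([(*loc(b,(x,52)),26,yw) for x in(-70,-63,-57)]+arc(b,(-57,52),(0,-37),[-3,-6,-9,-12,-15,-18,-21],180))
E
```

```text
now [438.4  29.3  28.2] yaw -151.3 tilt 0.75 F [-0.  -0.5  0.5] w 0.4 t 6.05 j [ 0.44  0.39 -0.72  0.01 -0.46 -1.52]
[-0.0084, -0.0001, 0.0023, 0.6]
[-0.0154, -0.0001, 0.0024, 0.6]
[-0.0214, -0.0002, 0.0025, 0.6]
[-0.0262, 0.0026, 0.0025, 3.6]
[-0.0311, 0.0052, 0.0025, 6.6]
[-0.0361, 0.0075, 0.0026, 9.6]
[-0.0412, 0.0095, 0.0026, 12.6]
[-0.0465, 0.0113, 0.0027, 15.6]
[-0.0518, 0.0128, 0.0027, 18.6]
[-0.0572, 0.014, 0.0028, 21.6]
```

Emit:
jog_arm(increments=[[-0.0085,0,0.001,0.5],[-0.0155,0,0.002,0.5],[-0.0215,0,0.0022,0.5],[-0.026,0.0026,0.0022,3.5],[-0.031,0.005,0.0022,6.5],[-0.036,0.0075,0.0022,9.5],[-0.041,0.0095,0.0022,12.5],[-0.0465,0.0113,0.0022,15.5],[-0.052,0.0128,0.0022,18.5],[-0.057,0.014,0.0022,21.5]])

```text
clock: 7.3
position: [480.2, 68.4, 26.1]
ee_rot: [-0.061, 0.998, -0.001, 0.005]
contact_force: [-1.9, -0.5, -0.9]
gripper_width: -0.3
```

```bash
python3 - <<'E'
from h import *
rows([])
im=get_image('top')[:,:,::-1]
cv2.imwrite(f"pics/top4.png",cv2.resize(im[165:275,225:335],(600,600),interpolation=cv2.INTER_CUBIC))
E
```

```text
now [480.2  68.4  26.1] yaw -173.0 tilt 0.53 F [-1.9 -0.5 -0.9] w -0.3 t 7.3 j [ 0.48  0.44 -0.6   0.01 -0.52 -1.94]
```

View pics/top4.png

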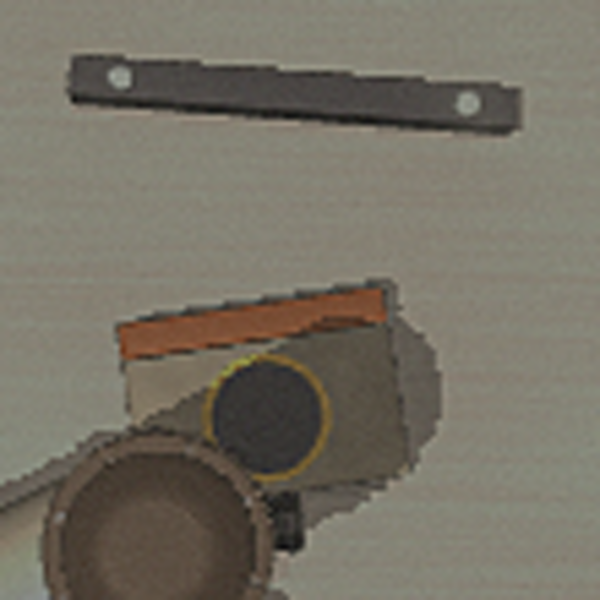

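```bash
python3 - <<'E'
from h import *
s=600/110
B=crop2pix([(387,287),(407,470),(118,325),(267,416)],225,165,s)
b=fitpart(B[:3],[0,1,3],B[3]); np.save('b.npy',b)
t=read_state()['position'][:2]-b[:2]; c,sn=np.cos(b[2]),np.sin(b[2]); print('tcp local',c*t[0]+sn*t[1],-sn*t[0]+c*t[1])
rows(arc(b,(-57,52),(0,-37),[-3,-6,-9,-12,-14],180))
E
```

```text
block [545.6  24.4] yaw 8.9 res [ 0.9  1.6 -1.9 -2.1  1.3  0.4 -0.3  0.1]
tcp local -56.76376109272358 53.98629989921249
now [481.1  68.9  26.2] yaw -173.0 tilt 0.61 F [-1.2  0.4 -0.8] w -0.1 t 7.35 j [ 0.48  0.44 -0.6   0.01 -0.52 -1.94]
[-0.0045, 0.001, 0.0002, 1.1]
[-0.0093, 0.0038, 0.0003, 4.1]
[-0.0142, 0.0063, 0.0003, 7.1]
[-0.0192, 0.0086, 0.0004, 10.1]
[-0.0227, 0.0099, 0.0004, 12.1]
```

Emit:
jog_arm(increments=[[-0.0045,0.001,0.0003,1],[-0.0093,0.0038,0.0003,4],[-0.0142,0.0063,0.0003,7],[-0.0192,0.0086,0.0003,10],[-0.0192,0.0086,0.0003,10],[0.0,0.009,0,10],[0.025,0.01,0,10],[0.045,0.01,0,10],[0.045,0.01,0,10]])

```text
clock: 8.48
position: [434.9, 73.3, 26.1]
ee_rot: [0.025, 1.0, -0.0, 0.006]
contact_force: [-0.5, 0.1, -0.4]
gripper_width: 0.4
```

```bash
python3 - <<'E'
from h import *
rows([])
im=get_image('top')[:,:,::-1]
cv2.imwrite(f"pics/top5.png",cv2.resize(im[165:275,225:335],(600,600),interpolation=cv2.INTER_CUBIC))
im=get_image('scene')[:,:,::-1]
cv2.imwrite(f"pics/scene5.png",cv2.resize(im[140:290,200:350],(600,600),interpolation=cv2.INTER_CUBIC))
E
```

```text
now [434.9  73.3  26.1] yaw 177.1 tilt 0.66 F [-0.5  0.1 -0.4] w 0.4 t 8.475 j [ 0.54  0.39 -0.71  0.01 -0.46 -2.18]
```

View pics/top5.png

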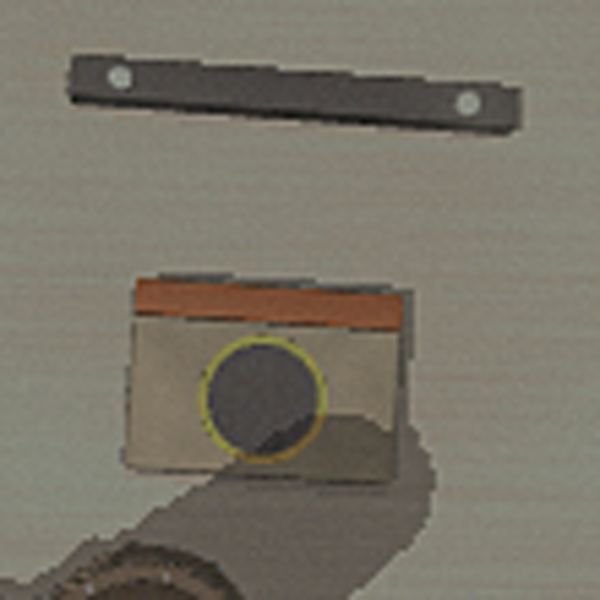

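View pics/scene5.png

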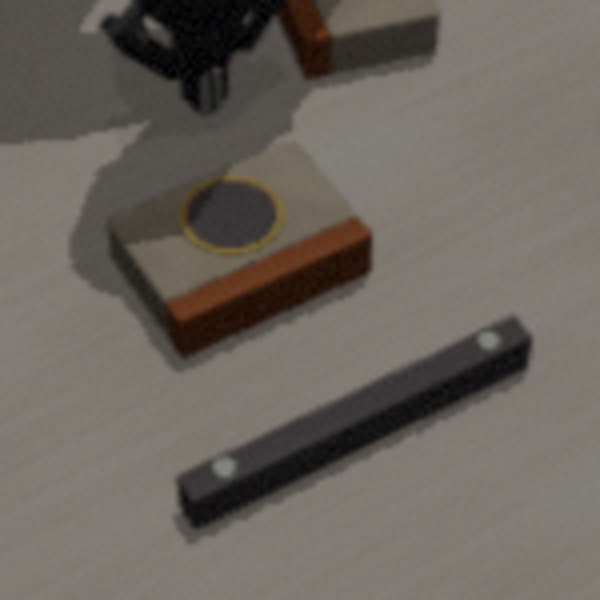

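```bash
python3 - <<'E'
from h import *
s=600/110
B=crop2pix([(405,294),(396,487),(126,468),(136,279),(264,399)],225,165,s)
b=fitpart(B[:4],[0,1,2,3],B[4]); np.save('b.npy',b)
r=[696.3,11.3,np.radians(-3.25)]
t=loc(b,(46,0))-loc(r,(-10,0)); c,sn=np.cos(r[2]),np.sin(r[2]); print('cork in rail',c*t[0]+sn*t[1],-sn*t[0]+c*t[1])
p=loc(b,(-95,0)); q=loc(b,(-70,0))
rows([(*p,26,176.75),(*p,19,176.75),(*q,19,176.75)])
E
```

```text
block [553.6  23.7] yaw -2.5 res [-0.2 -0.2  1.   0.4 -0.6  0.5  0.3 -0.4 -0.5 -0.3]
cork in rail -87.19689937184111 4.8842042923414075
now [436.8  74.1  26.2] yaw 177.1 tilt 0.76 F [-0.2  0.3 -0.4] w 0.2 t 8.575 j [ 0.54  0.39 -0.71  0.02 -0.46 -2.18]
[-0.0242, -0.0451, 0.0005, 0.3]
[-0.0241, -0.0451, 0.0075, 0.3]
[-0.0491, -0.0449, 0.0079, 0.3]
```

Emit:
jog_arm(increments=[[-0.0,-0.02,0,0.3],[-0.012,-0.045,0,0.3],[-0.02,-0.045,0,0.3],[-0.02,-0.045,0,0.3],[-0.02,-0.045,0,0.3],[-0.024,-0.045,0,0.3],[-0.024,-0.045,0,0.3]], hand=1)

```text
clock: 9.45
position: [458.9, 28.4, 26.6]
ee_rot: [0.028, 1.0, 0.0, 0.007]
contact_force: [-0.2, 0.0, -0.1]
gripper_width: 85.5
```

```bash
python3 - <<'E'
from h import *
b=np.load('b.npy')
rows([(*loc(b,(-70,0)),18,176.75),(*loc(b,(-57,0)),18,176.75)])
im=get_image('scene')[:,:,::-1]
cv2.imwrite(f"pics/scene6.png",cv2.resize(im[140:290,200:350],(600,600),interpolation=cv2.INTER_CUBIC))
E
```

```text
now [458.9  28.4  26.6] yaw 176.8 tilt 0.79 F [-0.2  0.  -0.1] w 85.5 t 9.45 j [ 0.42  0.41 -0.67  0.01 -0.48 -2.06]
[-0.0247, -0.0002, 0.009, 0.1]
[-0.0377, -0.0001, 0.0091, 0.1]
```

View pics/scene6.png

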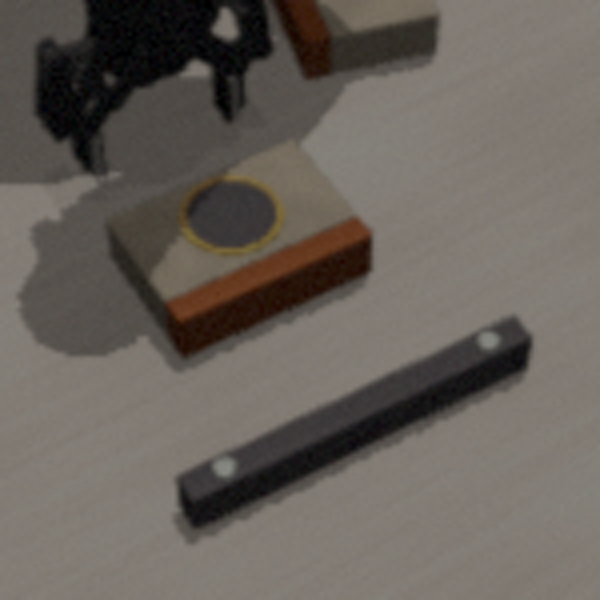

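Emit:
jog_arm(increments=[[0,0,0.005,0],[-0.012,0,0.008,0],[-0.024,0,0.008,0],[-0.031,0,0.008,0],[-0.037,0,0.008,0],[-0.044,0,0.008,0],[-0.052,0,0.008,0],[-0.06,0,0.0085,0],[-0.068,0,0.0085,0],[-0.076,0,0.0085,0]])

```text
clock: 10.75
position: [531.4, 22.9, 18.3]
ee_rot: [0.028, 1.0, -0.001, 0.003]
contact_force: [-5.7, 0.3, 1.9]
gripper_width: 85.2
```

```bash
python3 - <<'E'
from h import *
im=get_image('top')[:,:,::-1]
cv2.imwrite(f"pics/top7.png",cv2.resize(im[165:275,225:335],(600,600),interpolation=cv2.INTER_CUBIC))
rows([(587,20,18,176.75)])
E
```

```text
now [533.2  23.2  18.4] yaw 176.8 tilt 0.51 F [-2.1 -0.6 -2.1] w 85.5 t 10.8 j [ 0.35  0.51 -0.49  0.01 -0.57 -1.98]
[-0.0539, -0.0001, 0.0009, 0.0]
```

View pics/top7.png

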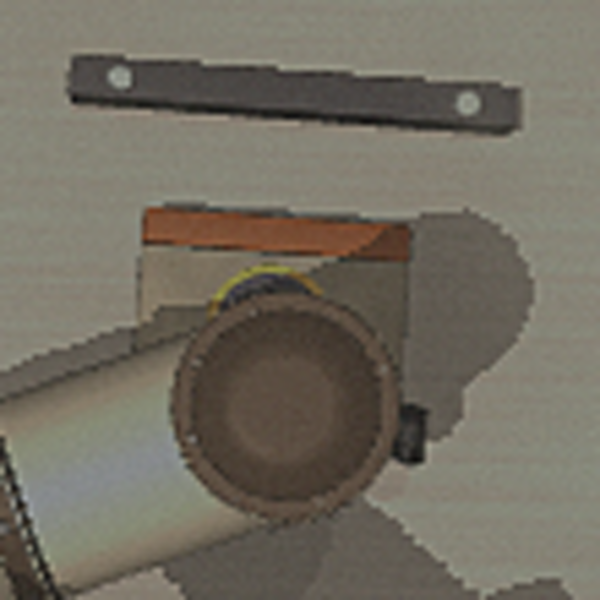

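```bash
python3 - <<'E'
from h import *
s=600/110
B=crop2pix([(412,225),(145,208)],225,165,s)
b=fitpart(B,[0,3])
r=[696.3,11.3,np.radians(-3.25)]
t=loc(b,(46,0))-loc(r,(-10,0)); c,sn=np.cos(r[2]),np.sin(r[2]); print('cork in rail',c*t[0]+sn*t[1],-sn*t[0]+c*t[1])
E
```

```text
block [587.6  20.7] yaw -2.7 res [-0.  -0.2  0.   0.2]
cork in rail -53.02436305290946 3.7266306547490493
```

Emit:
jog_arm(increments=[[-0.007,0,0.0005,0],[-0.015,0,0.0005,0],[-0.023,0,0.0005,0],[-0.031,0,0.0005,0],[-0.038,0,0.0008,0],[-0.043,0,0.0008,0],[-0.046,0,0.0008,0],[-0.049,0,0.0008,0]])

```text
clock: 11.8
position: [582.1, 20.4, 17.9]
ee_rot: [0.028, 1.0, -0.0, 0.004]
contact_force: [-3.2, 0.4, -2.4]
gripper_width: 85.4
```

Emit:
jog_arm(increments=[[-0.0015,0,0,0],[-0.003,0,0,0],[-0.0045,0,0,0]])

```text
clock: 12.18
position: [583.8, 20.0, 18.0]
ee_rot: [0.028, 1.0, -0.001, 0.001]
contact_force: [-12.5, 3.2, 6.1]
gripper_width: 85.3
```

```bash
python3 - <<'E'
from h import *
im=get_image('top')[:,:,::-1]
cv2.imwrite(f"pics/top8.png",cv2.resize(im[165:275,225:335],(600,600),interpolation=cv2.INTER_CUBIC))
rows([])
E
```

```text
now [583.7  20.1  18. ] yaw 176.8 tilt 0.17 F [-9.3  2.6  4.1] w 85.4 t 12.225 j [ 0.31  0.57 -0.35  0.   -0.65 -1.94]
```

View pics/top8.png

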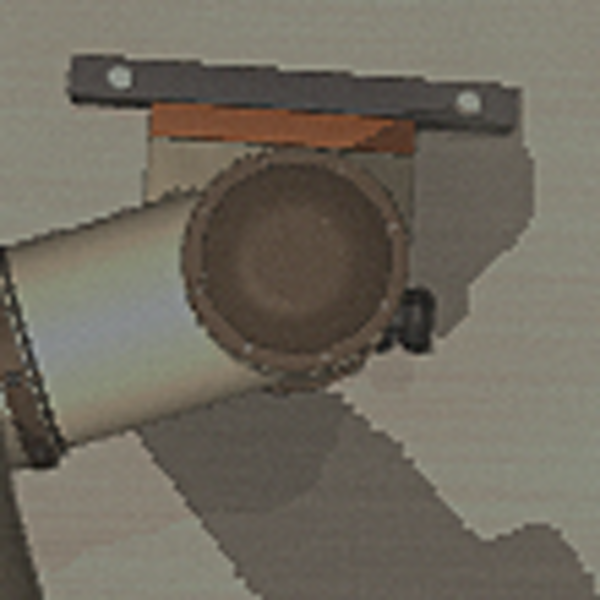

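Emit:
jog_arm(increments=[[-0.001,0,0,0],[-0.002,0,0,0],[-0.003,0,0,0],[-0.003,0,0,0]])

```text
clock: 12.72
position: [583.7, 20.0, 18.1]
ee_rot: [0.028, 1.0, -0.001, -0.002]
contact_force: [-11.4, 3.5, 4.3]
gripper_width: 85.3
```

```bash
python3 - <<'E'
from h import *
rows([])
E
```

```text
now [583.7  20.   18.1] yaw 176.8 tilt 0.29 F [-11.4   3.5   4.3] w 85.3 t 12.725 j [ 0.31  0.58 -0.35  0.   -0.65 -1.94]
```

Emit:
jog_arm(increments=[[-0.003,0,0,0],[-0.006,0,0,0],[-0.006,0,0,0]])

```text
clock: 13.1
position: [583.6, 19.6, 17.9]
ee_rot: [0.028, 1.0, -0.002, -0.008]
contact_force: [-17.4, 5.8, 9.1]
gripper_width: 85.1
```

Emit:
jog_arm(increments=[[0.02,0,0,0],[0.05,0,0,0],[0.08,0,0,0],[0.12,0,-0.02,0],[0.16,0,-0.06,0],[0.19,0,-0.1,0],[0.19,0,-0.1,0]])

```text
clock: 13.98
position: [398.2, 32.1, 125.2]
ee_rot: [0.026, 1.0, 0.001, -0.002]
contact_force: [0.9, -0.4, -0.4]
gripper_width: 85.2
```

```bash
python3 - <<'E'
from h import *
im=get_image('top')[:,:,::-1]
cv2.imwrite(f"pics/top9.png",cv2.resize(im[165:275,225:335],(600,600),interpolation=cv2.INTER_CUBIC))
cv2.imwrite(f"pics/top9f.png",im)
im=get_image('scene')[:,:,::-1]
cv2.imwrite(f"pics/scene9.png",cv2.resize(im[180:280,230:330],(600,600),interpolation=cv2.INTER_CUBIC))
rows([])
E
```

```text
now [397.7  31.5 122.4] yaw 176.9 tilt 0.62 F [0.5 0.2 0.2] w 85.8 t 14.075 j [ 0.49  0.16 -0.68 -0.01 -0.74 -2.11]
```

View pics/top9.png

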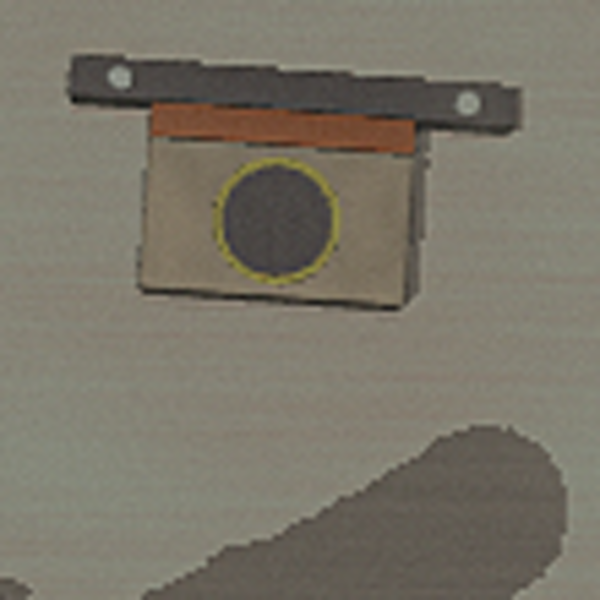

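View pics/scene9.png

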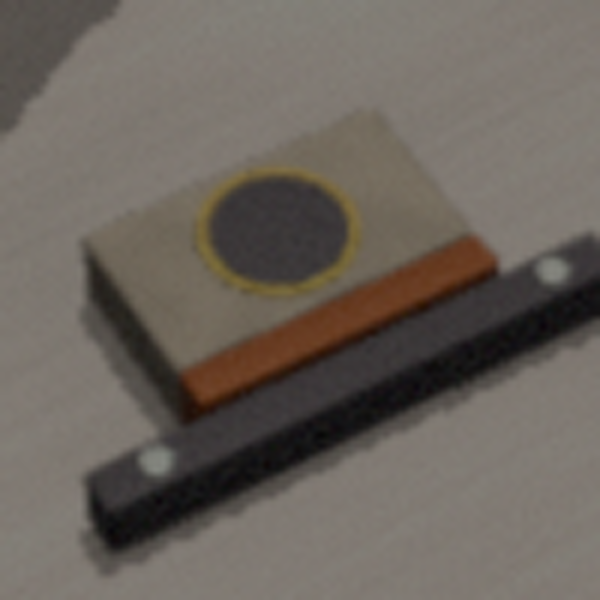

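View pics/top9f.png

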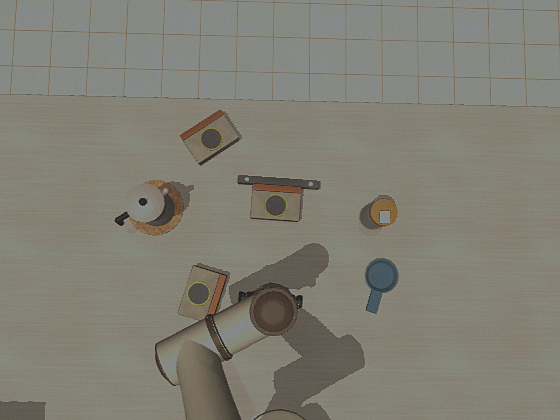

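```bash
python3 - <<'E'
from h import *
s=600/110
B=crop2pix([(414,121),(402,306),(139,290),(151,103),(277,221)],225,165,s)
b=fitpart(B[:4],[0,1,2,3],B[4])
r=[696.3,11.3,np.radians(-3.25)]
t=loc(b,(46,0))-loc(r,(-10,0)); c,sn=np.cos(r[2]),np.sin(r[2]); print('cork in rail',c*t[0]+sn*t[1],-sn*t[0]+c*t[1])
rows([])
job_done()
E
```

```text
block [639.5  19.5] yaw -2.8 res [ 0.8 -1.  -0.6 -1.5 -0.   1.1  0.6  0.8 -0.8  0.6]
cork in rail -1.1338003820936287 5.352244773138212
now [397.7  31.5 122.4] yaw 176.9 tilt 0.62 F [0.5 0.2 0.2] w 85.8 t 14.075 j [ 0.49  0.16 -0.68 -0.01 -0.74 -2.11]
the job is handed in; nothing more can be done
```

The block is home against the rail, and I handed the job in at about 14 s; no verdict was reported.

- **Turning:** I pushed first on the cork side at the rail end, then on the back at the robot end. That took the block from about 64° to −2.5°, against the rail's −3.25°. It was square to within about 1° while its cork side was still 87 mm from the rail.
- **Pushing home:** I pushed it straight in with both open fingertips. The last push stalled at about 17 N with no further movement, so the block was firmly against the rail.
- **Last check:** From the final pictures the cork side is about 1 mm from the rail face, which is within measuring error. It is about 0.5° off square and 5 mm off the rail's middle. Both views show it lying flat.
- **Surroundings:** The coffee pot, sugar dispenser and spoon rest appear unmoved in the top view. The gripper is well clear and reads about 0 N.

No check failed or disagreed by more than the 1–2 mm picture error.

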